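# Build the sieve stack on the shaker and lay its retaining bar

## Robot

A 6-joint arm with a two-finger parallel gripper is mounted at the origin on the work surface. World frame = base frame: x ahead of the robot, y to its left, z up, the work surface at z = 0. Lengths are in m, angles in rad, forces in N, time in s.
With the tool pointing down it reaches from about 0.3 to 0.775 m from the base axis. Payload 14.6 kg.
Tool frame: the origin (TCP) lies midway between the tips of the shut fingers; the grasp point (between the pads) lies 19 mm behind it (ctrl.pinch_z is the distance from the TCP to the grasp point, in m); z points along the fingers, y is the line along which they close (so a half turn about z gives the same grasp; the last joint's range is limited). The gripper opens to 94 mm and grips with 3 to 60 N. Pads are 16 mm wide; open, the fingers measure 119 mm over their backs; the gripper's body (75 mm by 177 mm) begins 78 mm behind the grasp point.
Start: joints at [1.171, 0.3, 1.521, -0, 1.321, -0.067], TCP at [0.18, 0.52, 0.181] pointing down, gripper open.
Joint ranges: [-3.03, 3.03], [-0.79, 2.21], [0.23, 2.52], [-1.04, 4.18], [0, 3.07], [-2.55, 2.55]. Speed limits (rad/s): [2.22, 2.22, 2.57, 3.14, 3.14, 3.14].

## Interface

Orientations are given as [roll, pitch, yaw] about the fixed x, y, z axes, in that order (R = Rz(yaw) Ry(pitch) Rx(roll)).
In Python, from station import ctrl gives the robot as it stands.
- The arm moves only by the tool jog_arm, never from a script. Its argument "motion" is a list of rows, each a list of 7 numbers: the shift along the tool's x, y, z in m, then the turn, a rotation vector about the tool's x, y, z in rad, then the opening, from -1 (shut) to 1 (fully open). In form: [[tx, ty, tz, rx, ry, rz, gripper], ...]. A call has 1 to 5 rows; each row shifts and turns the commanded pose from where the row before left it, along the tool's axes as they then stand; what a row does not reach is not made up. A row lasts 1/10 s, in which the tool goes at most 50 mm and 8.59 degrees, less where a joint would pass 70% of its speed; a pose out of reach is approached as far as the arm can. A call is refused whole if a number of a shift passes 0.05 or a number of a turn 0.15, either way. A call with a gripper value outside its range is refused whole. The fingers move at their own pace and stop on an object; "squeeze" is the grip in N (left out, the last holds). Time passes only in rows, so rows that do not move let the fingers close. It gives the time, the measured TCP pose, the force, the opening and the grip force at its end, in the units of the state.
- ctrl.get_obs(): the state, without advancing time (a new reading comes with each control period).
- ctrl.camera(name): name is "side" or "top"; returns the picture (420x560x3 uint8, red, green, blue); there is no depth.
- ctrl.camera_model(name): a dict with "intrinsics" (3x3 intrinsics, pixels), "rvec" (rotation vector, rad) and "tvec" (3), from world to camera coordinates, as OpenCV has them. Camera axes: x right, y down, z forward; pixel columns grow to the right and rows downward; lengths in m; the calibration is good to about 2 mm. A picture is of the moment at which its call begins. camera_model takes no time and is no camera call.
- ctrl.hand_in(): hands the job in; it is judged then, once.
The state is a dict: "time_s": time; "qpos": joint angles; "joint_vel": joint speeds; "tau": joint torques, N m; "ee_pos": TCP position; "eef_rot": TCP orientation; "force": force on the tool from outside, world axes, zero at the start; "moment": the same for the moment, N m; "grip_width": finger opening in m; "grip_force": force on a finger pad.
Only numpy, scipy, OpenCV 4.12 (cv2) and the standard library are available. Lean on these libraries where they do the work, as an engineer would, in place of code of your own. Each camera call takes 0.05 s, during which the arm holds its last target. There are 200 camera calls.

## Task

Load the sieve shaker on the lab bench from the bottom up, one part at a time: the plain pan into the ring on its plate, then the fine sieve, the coarse sieve and the lid, each seated fully down and level on the one below. Then snap the round bar forward out of its two spring clips and lay it across above the lid, fully down in both forks and about centred. Do not push or tip the amber jar, the crucible or the stopper.

Things in the scene. Friction and masses are not known exactly. Their poses are not given: they have to be found in the camera images.
- shaker: Sieve shaker, fixed, grey base 110x250 (y)x30 mm. In its middle a plate, top 36 mm up, with centring ring (inner dia 66, outer 76, 5 high). 90 mm either side (along y) a 12 mm post with an up-open fork 10 thick: slot 17 wide, floor 184 up, mouth flared to 42 at 216 mm, the top. Origin: bench height, below the plate's centre; z up. Left or right on the bench, yaw within 0.2 rad.
- pan: Collecting pan, plain steel cup: outer dia 62, height 32, wall 3 mm, plain inner floor 8 mm up, no mesh; its lowest 8 mm taper in to 54 dia so that it drops into the ring of the shaker's plate. Open top of inner dia 56. Upright; origin: centre of the underside, z up.
- fine: Fine sieve: steel frame, outer dia 62, 38 mm high, close brass mesh 13 mm below its rim. Its lowest 8 mm are a tapered spigot (dia 44 to 51) that enters the open top (inner dia 56) of the part below, until the shoulder 8 mm above the underside rests on that rim: 30 mm added. All frames are 62 across: grip above the shoulder. Upright; origin: centre of the underside (spigot), z up.
- coarse: Coarse sieve: frame and spigot as the fine sieve (62 mm across, 38 high, 8 mm spigot, inner dia 56), but with a wide grid of steel bars 12 mm apart over dark openings. Adds 30 mm to the stack. Upright; origin: centre of the underside (spigot), z up.
- lid: Lid: steel disc 62 mm across with the same 8 mm tapered spigot below; disc 8 to 16 mm above the underside; on it a round black knob 30 mm across, from 16 to 44 mm, flat on top. Upright; origin: centre of the underside (spigot), z up.
- bar: Retaining bar: round aluminium bar with black ends, 12 mm diameter, 230 mm long, about 0.12 kg, lying level along its own y; origin: the bar's centre. Starts in the clip stand, axis 85 mm above the bench. In its final place it rests on the slot floors of both forks, axis 190 mm above the bench, 20 mm clear of the lid's knob.
- stand: Clip stand, fixed: wooden foot 100x160x12 mm, two posts 120 mm apart (along y), each with a sprung C clip 14 wide, open to the stand's -x (robot's side). Bar axis at x=-20, z=85 mm; free all round between the clips. A level pull along -x of 5 to 10 N opens the jaws; clear after 20 mm. Lifting does not free it. Origin: bench height, midway between posts, z up. Left or right; yaw within 0.2 rad.
- jar: Bystander: small amber glass jar with white cap, 36 mm across, 42 mm high, origin at the centre of the underside. Not to be disturbed.
- crucible: Bystander: white porcelain crucible, 36 mm across, 32 mm high, origin at the centre of the underside. Not to be disturbed.
- stopper: Bystander: dark rubber stopper, wider at the top, 34 mm across, 32 mm high, origin at the centre of the underside. Not to be disturbed.

How it is judged:
On the way, in this order (a step that is already met when the one before it is completed fails the run):
1. the pan sits in the ring of the shaker's plate, released (z of pan in the frame of shaker between 0.033 and 0.039 m and horizontal distance between pan and shaker below 0.008 m and angle between pan's own z axis and vertical below 0.07 rad and contact force between pan and the fingers below 0.1 N), for 0.2 s.
2. the fine sieve is seated on the pan, released (z of fine in the frame of shaker between 0.057 and 0.063 m and horizontal distance between fine and pan below 0.006 m and angle between fine's own z axis and vertical below 0.07 rad and contact force between fine and the fingers below 0.1 N), for 0.2 s.
3. the coarse sieve is seated on the fine one, released (z of coarse in the frame of shaker between 0.087 and 0.093 m and horizontal distance between coarse and fine below 0.006 m and angle between coarse's own z axis and vertical below 0.07 rad and contact force between coarse and the fingers below 0.1 N), for 0.2 s.
4. the lid is seated on the coarse sieve, released (z of lid in the frame of shaker between 0.117 and 0.123 m and horizontal distance between lid and coarse below 0.006 m and angle between lid's own z axis and vertical below 0.07 rad and contact force between lid and the fingers below 0.1 N), for 0.2 s.
5. the bar lies in both forks above the lid, released (z of bar in the frame of shaker between 0.186 and 0.195 m and x of bar in the frame of shaker between -0.008 and 0.008 m and y of bar in the frame of shaker between -0.018 and 0.018 m and angle between the y axis of bar and the y axis of shaker, either way round below 0.1 rad and contact force between bar and the fingers below 0.1 N), for 0.2 s.
At the end, for the whole second after the job is handed in: Pan, fine sieve, coarse sieve, lid stacked on the shaker: heights within 3 mm, upright within 4 deg, pan within 8 mm of the plate centre, others within 6 mm of the part below; bar down in both forks (axis 186-195 mm up), within 8 mm across, 18 mm along, 0.1 rad; all at rest (z of pan in the frame of shaker between 0.033 and 0.039 m and horizontal distance between pan and shaker below 0.008 m and angle between each of pan, fine, coarse, lid's own z axis and vertical below 0.07 rad and z of fine in the frame of shaker between 0.057 and 0.063 m and horizontal distance between fine and pan below 0.006 m and z of coarse in the frame of shaker between 0.087 and 0.093 m and horizontal distance between coarse and fine below 0.006 m and z of lid in the frame of shaker between 0.117 and 0.123 m and horizontal distance between lid and coarse below 0.006 m and z of bar in the frame of shaker between 0.186 and 0.195 m and x of bar in the frame of shaker between -0.008 and 0.008 m and y of bar in the frame of shaker between -0.018 and 0.018 m and angle between the y axis of bar and the y axis of shaker, either way round below 0.1 rad and linear speed of each of pan, fine, coarse, lid, bar below 0.02 m/s); the robot touches nothing.
It fails at once if the amber jar is pushed more than 25 mm away or tipped over (distance of jar from where it was at the start of the episode above 0.025 m or angle between jar's own z axis and vertical above 0.6 rad).
It fails at once if the crucible is pushed more than 25 mm away or tipped over (distance of crucible from where it was at the start of the episode above 0.025 m or angle between crucible's own z axis and vertical above 0.6 rad).
It fails at once if the stopper is pushed more than 25 mm away or tipped over (distance of stopper from where it was at the start of the episode above 0.025 m or angle between stopper's own z axis and vertical above 0.6 rad).
It also fails if it takes over 128 s, if anything falls off the work surface, if the arm or the gripper's body presses on something with over 40 N, if the wrist force passes 120 N, or if a joint passes its speed limit or range.

## Working session

There is one attempt and no reset: what is moved stays moved. The work goes in short steps, Python scripts to look and compute and a tool call to move; the robot and the scene stay as the last step left them, time stands still between calls to the robot, and variables do not carry over. Pictures are saved under pics/ and viewed, at most 14 in all, crops included, and the job is handed in when it is done.

Besides the shell and the picture viewer there is one more tool, called after "Request:" as name(argument=value, ...) on one line, values as JSON. jog_arm: Moves the arm, as the interface text tells. Its arguments: {"type":"object","properties":{"motion":{"type":"array"},"squeeze":{"type":"number"}},"required":["motion"]}

```bash
ls; mkdir -p pics; python3 - <<'E'
from station import ctrl
import cv2
for n in("side","top"):
    cv2.imwrite(f"pics/{n}0.png",ctrl.camera(n)[:,:,::-1]); m=ctrl.camera_model(n); print(n,m)
o=ctrl.get_obs();print(o["ee_pos"],o["eef_rot"],o["time_s"],o["grip_width"],ctrl.pinch_z)
E
```

```text
pics
side {'intrinsics': array([[390.31926789,   0.        , 281.76741827],
       [  0.        , 390.31926789, 207.37500773],
       [  0.        ,   0.        ,   1.        ]]), 'rvec': array([ 0.77493207, -2.62994497,  1.07550217]), 'tvec': array([0.43130659, 0.27313282, 0.68086999])}
top {'intrinsics': array([[515.23734109,   0.        , 276.97844422],
       [  0.        , 515.23734109, 206.94629249],
       [  0.        ,   0.        ,   1.        ]]), 'rvec': array([ 2.2038539 , -2.15864305,  0.13048309]), 'tvec': array([-0.02521868,  0.54245532,  1.03375116])}
[0.17957854 0.5195858  0.18005112] [-3.14056182e+00 -4.30751864e-05  2.80878839e+00] 0.1 0.09390821085435691 0.0188
```

View pics/side0.png

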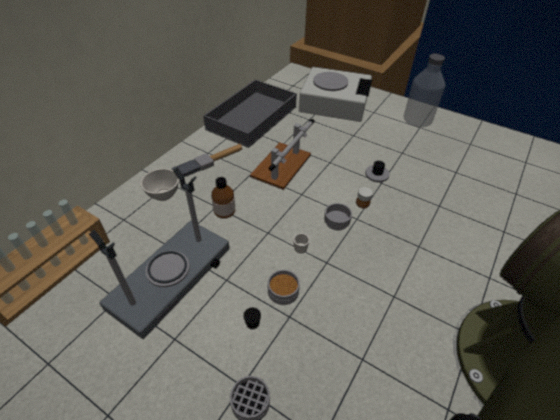

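View pics/top0.png

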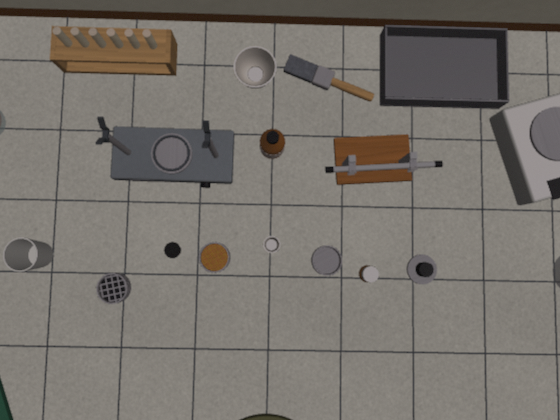

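```bash
cat > h.py <<'E'
import cv2, numpy as np
from station import ctrl
def cam(n):
    m=ctrl.camera_model(n); R=cv2.Rodrigues(m["rvec"])[0]; return m["intrinsics"],R,m["tvec"].ravel()
def ray(n,u,v,z):
    K,R,t=cam(n); d=R.T@np.linalg.solve(K,[u,v,1]); c=-R.T@t
    return c+d*(z-c[2])/d[2]
def proj(n,p):
    m=ctrl.camera_model(n); return cv2.projectPoints(np.float64([p]),m["rvec"],m["tvec"],m["intrinsics"],None)[0].ravel()
def snap(n,f,x0,y0,x1,y1,s):
    im=ctrl.camera(n)[:,:,::-1]; cv2.imwrite("pics/"+f,cv2.resize(im[y0:y1,x0:x1],None,fx=s,fy=s,interpolation=cv2.INTER_CUBIC)); return im
E
python3 - <<'E'
from h import *
im=cv2.imread("pics/top0.png"); g=cv2.cvtColor(im,6)
G=cv2.resize(g,None,fx=4,fy=4,interpolation=cv2.INTER_CUBIC)
for n,u,v,z,d in[("coarse",114,288,.038,62),("fine",214,257,.038,62),("pan",326,260,.032,62),("lid",422,269,.016,62),("knob",425,269,.044,30),("ring",172,153,.041,76),("jar",370,273,.042,34),("cruc",271,244,.032,36),("stop",173,250,.032,34)]:
    c=ray("top",u,v,z); px=4*abs(proj("top",c+[0,d/2e3,0])-proj("top",c)).max()
    w=int(px*1.6); roi=G[4*v-w:4*v+w,4*u-w:4*u+w]
    h=cv2.HoughCircles(cv2.GaussianBlur(roi,(7,7),0),cv2.HOUGH_GRADIENT,1,200,param1=60,param2=8,minRadius=int(px*.88),maxRadius=int(px*1.1))
    if h is None: print(n,"none",c);continue
    a=h[0][0]; uu=(a[0]+4*u-w+.5)/4-.5; vv=(a[1]+4*v-w+.5)/4-.5
    print(n,round(uu,1),round(vv,1),a[2]/px,ray("top",uu,vv,z).round(4),"side",proj("side",ray("top",uu,vv,z)).round())
    cv2.circle(im,(round(uu),round(vv)),2,(0,0,255),-1)
cv2.imwrite("pics/c1.png",cv2.resize(im[95:310,90:450],None,fx=2.2,fy=2.2,interpolation=2))
E
```

```text
coarse 114.5 287.0 1.0226434382433343 [0.3745 0.3068 0.038 ] side [251. 389.]
fine 213.5 256.5 1.0743946651323673 [0.4388 0.112  0.038 ] side [283. 281.]
pan 325.5 259.8 0.9932619178100524 [ 0.4367 -0.1146  0.032 ] side [337. 212.]
lid 421.8 268.8 1.0601276159932085 [ 0.422  -0.3162  0.016 ] side [376. 171.]
knob 425.2 269.0 1.0233753025946186 [ 0.4221 -0.3147  0.044 ] side [378. 163.]
ring 171.0 152.5 0.9750588067295866 [0.6484 0.205  0.041 ] side [167. 264.]
jar 367.5 273.2 1.0483215270734518 [ 0.4114 -0.1984  0.042 ] side [363. 192.]
cruc 271.5 245.0 0.9007628513182055 [ 0.4644 -0.0043  0.032 ] side [302. 238.]
stop 171.8 249.5 0.9449219769782768 [0.4512 0.1973 0.032 ] side [251. 313.]
```

View pics/c1.png

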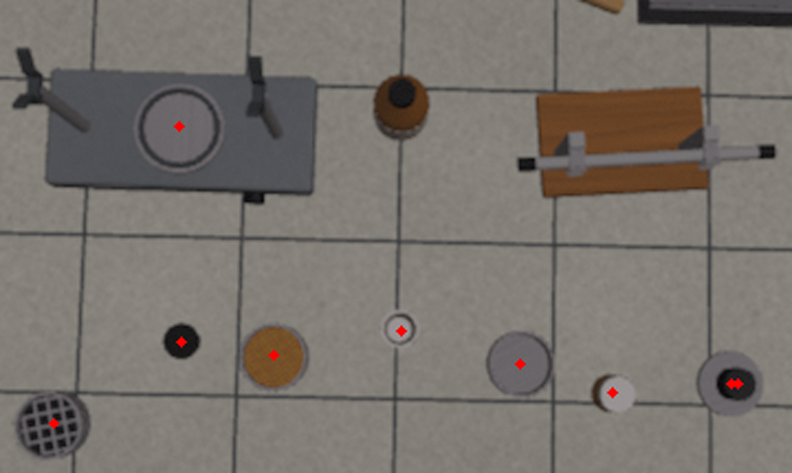

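```bash
python3 - <<'E'
from h import *
c=lambda u,v,z:ray("top",(u+.5)/2.2-.5+90,(v+.5)/2.2-.5+95,z)
P=[c(*p,.03) for p in((50,70),(317,78),(314,193),(46,184))]
print(np.round(P,3),"c",np.mean(P,0).round(4))
d=P[0]-P[1];e=P[3]-P[2];print("shaker yaw",[np.arctan2(-q[0],q[1]).round(3) for q in(d,e)])
a,b=c(527,164,.085),c(767,152,.085);d=a-b
print("bar",a,b,(a+b)/2,np.linalg.norm(d),np.arctan2(-d[0],d[1]))
S=[c(*p,.012) for p in((538,96),(700,88),(707,188),(544,195))]
print("stand",np.round(S,3),np.mean(S,0))
E
```

```text
[[0.702 0.33  0.03 ]
 [0.701 0.079 0.03 ]
 [0.591 0.079 0.03 ]
 [0.594 0.328 0.03 ]] c [0.647  0.2038 0.03  ]
shaker yaw [np.float64(-0.005), np.float64(-0.011)]
bar [ 0.613684   -0.11398783  0.085     ] [ 0.62966734 -0.32984674  0.085     ] [ 0.62167567 -0.22191728  0.085     ] 0.21644984780813883 0.07391040664862668
stand [[ 0.693 -0.133  0.012]
 [ 0.705 -0.29   0.012]
 [ 0.607 -0.296  0.012]
 [ 0.597 -0.139  0.012]] [ 0.6505071  -0.21463912  0.012     ]
```

Request:
jog_arm(motion=[[0, 0, -0.04, 0, 0, 0.14, 1], [0, 0, -0.04, 0, 0, 0.14, 1], [0, 0, -0.02, 0, 0, 0.14, 1], [0, 0, 0, 0, 0, 0.14, 1], [0, 0, 0, 0, 0, 0.14, 1]], squeeze=25)

```text
time_s: 0.6
ee_pos: [0.1797, 0.5199, 0.2809]
eef_rot: [3.141, -0.0, 2.103]
force: [0.0, 0.8, 0.4]
grip_width: 0.0944
grip_force: 0.0
```

Request:
jog_arm(motion=[[0, 0, 0, 0, 0, 0.14, 1], [0, 0, 0, 0, 0, 0.14, 1], [0, 0, 0, 0, 0, 0.14, 1], [0, 0, 0, 0, 0, 0.118, 1]])

```text
time_s: 1.0
ee_pos: [0.1797, 0.5197, 0.2802]
eef_rot: [-3.141, 0.001, 1.565]
force: [0.9, -0.0, -0.2]
grip_width: 0.0939
grip_force: 0.0
```

Request:
jog_arm(motion=[[-0.0422, 0.0174, 0, 0, 0, 0, 1], [-0.0422, 0.0174, 0, 0, 0, 0, 1], [-0.0422, 0.0174, 0, 0, 0, 0, 1], [-0.0422, 0.0174, 0, 0, 0, 0, 1], [-0.0422, 0.0174, 0, 0, 0, 0, 1]])

```text
time_s: 1.5
ee_pos: [0.2668, 0.3071, 0.2803]
eef_rot: [-3.141, 0.0, 1.571]
force: [0.9, -0.1, -0.1]
grip_width: 0.0942
grip_force: 0.0
```

Request:
jog_arm(motion=[[-0.0422, 0.0174, 0, 0, 0, 0, 1], [-0.0422, 0.0174, 0, 0, 0, 0, 1], [-0.0422, 0.0174, 0, 0, 0, 0, 1], [-0.0422, 0.0174, 0, 0, 0, 0, 1], [-0.0422, 0.0174, 0, 0, 0, 0, 1]])

```text
time_s: 2.0
ee_pos: [0.3538, 0.096, 0.2806]
eef_rot: [3.141, -0.0, 1.571]
force: [-0.4, 1.2, -0.5]
grip_width: 0.0941
grip_force: 0.0
```

Request:
jog_arm(motion=[[-0.0422, 0.0174, 0, 0, 0, 0, 1], [-0.0422, 0.0174, 0, 0, 0, 0, 1], [-0.0422, 0.0174, 0, 0, 0, 0, 1], [-0.0422, 0.0174, 0.03, 0, 0, 0, 1], [-0.0422, 0.0174, 0.03, 0, 0, 0, 1]])

```text
time_s: 2.5
ee_pos: [0.4381, -0.108, 0.225]
eef_rot: [3.14, 0.0, 1.57]
force: [0.7, 0.8, 0.0]
grip_width: 0.0939
grip_force: 0.0
```

Request:
jog_arm(motion=[[0, 0, 0.05, 0, 0, 0, 1], [0, 0, 0.05, 0, 0, 0, 1], [0, 0, 0, 0, 0, 0, 1]])

```text
time_s: 2.8
ee_pos: [0.4345, -0.1053, 0.1206]
eef_rot: [-3.132, -0.003, 1.57]
force: [-0.0, 0.9, 0.1]
grip_width: 0.0935
grip_force: 0.0
```

Request:
jog_arm(motion=[[-0.009, 0.002, 0.04, 0, 0, 0, 1], [0, 0, 0.02, 0, 0, 0, 1], [0, 0, 0, 0, 0, 0, 1], [0, 0, 0, 0, 0, 0, 1]])

```text
time_s: 3.2
ee_pos: [0.4408, -0.1152, 0.0678]
eef_rot: [3.14, 0.001, 1.571]
force: [0.3, -0.3, 0.2]
grip_width: 0.0939
grip_force: 0.0
```

```bash
python3 - <<'E'
from h import *
snap("side","s1.png",230,100,430,250,4); o=ctrl.get_obs(); print(o["ee_pos"],o["eef_rot"],o["qpos"])
E
```

```text
[ 0.44094752 -0.1152448   0.06800293] [3.13890153e+00 9.10707858e-04 1.57114618e+00] [-3.36049725e-01  2.25992994e-01  1.90122193e+00  3.38053299e-05
  1.01153683e+00 -3.36418702e-01]
```

View pics/s1.png

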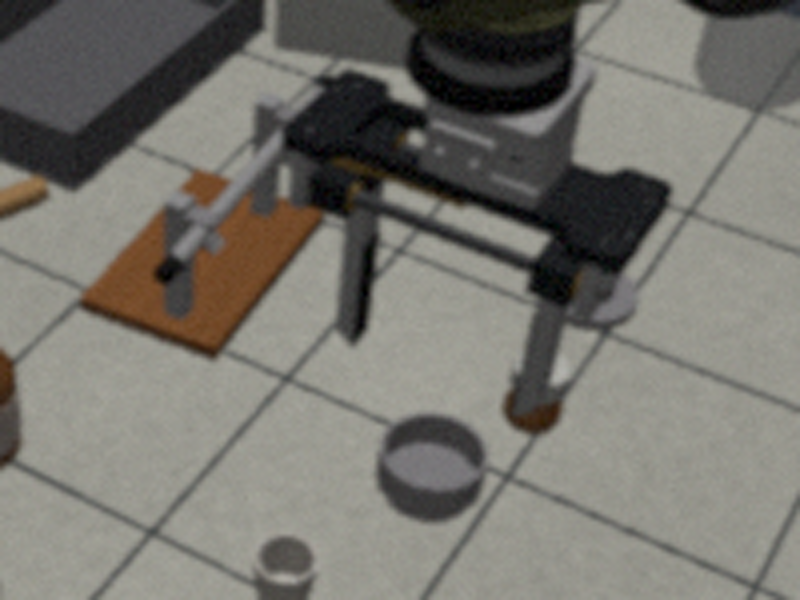

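Request:
jog_arm(motion=[[0, -0.003, 0.035, 0, 0, 0, 1], [0, 0, 0.022, 0, 0, 0, 1], [0, 0, 0, 0, 0, 0, 1], [0, 0, 0, 0, 0, 0, 0.0], [0, 0, 0, 0, 0, 0, -1]])

```text
time_s: 3.75
ee_pos: [0.4379, -0.1154, 0.0105]
eef_rot: [3.139, 0.001, 1.571]
force: [0.3, -0.6, -0.7]
grip_width: 0.0814
grip_force: 0.0
```

Request:
jog_arm(motion=[[0, 0, 0, 0, 0, 0, -1], [0, 0, 0, 0, 0, 0, -1], [0, 0, 0, 0, 0, 0, -1]])

```text
time_s: 4.05
ee_pos: [0.4369, -0.1151, 0.0091]
eef_rot: [3.141, 0.0, 1.571]
force: [0.4, 0.2, 0.3]
grip_width: 0.0572
grip_force: 0.0
```

```bash
python3 - <<'E'
from h import *
snap("side","s2.png",260,130,420,250,5); o=ctrl.get_obs(); print(o["grip_width"],o["grip_force"],o["ee_pos"])
E
```

```text
0.05340524703151843 0.0 [ 0.43685916 -0.11509073  0.00890032]
```

View pics/s2.png

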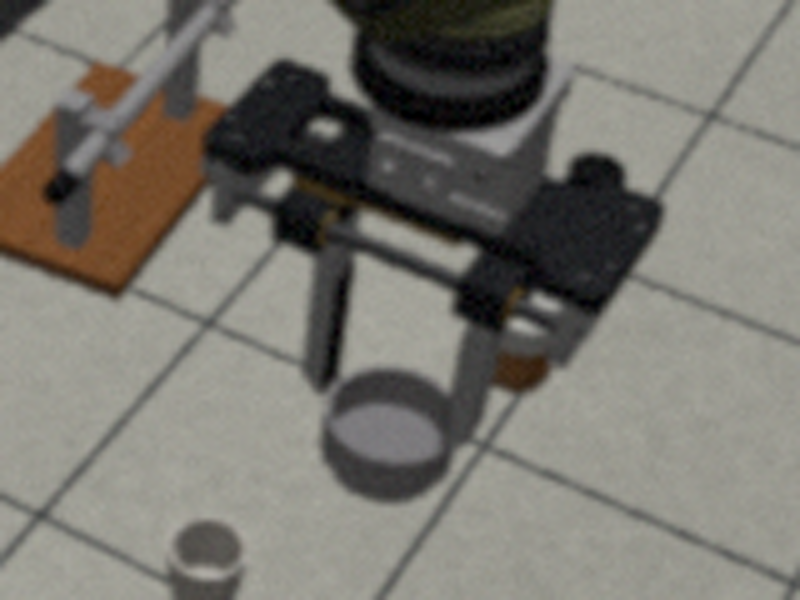

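```bash
python3 - <<'E'
from h import *
for p in[(.4369,-.1151,.009),(.4639,-.1151,.009),(.4099,-.1151,.009),(.4367,-.1146,.032),(.4367,-.1146,0)]: print(p,(proj("side",p)-[260,130])*5)
for p in[(.4639,-.1151,.009),(.4099,-.1151,.009)]: print(proj("top",p))
snap("top","t2.png",260,190,400,330,4)
E
```

```text
(0.4369, -0.1151, 0.009) [378.46778851 442.58167558]
(0.4639, -0.1151, 0.009) [326.81465765 419.20889198]
(0.4099, -0.1151, 0.009) [431.26070531 466.47020662]
(0.4367, -0.1146, 0.032) [384.19310117 409.12236763]
(0.4367, -0.1146, 0) [376.13910866 456.50608131]
[324.5976838  246.57581691]
[324.32237167 272.70977836]
```

View pics/t2.png

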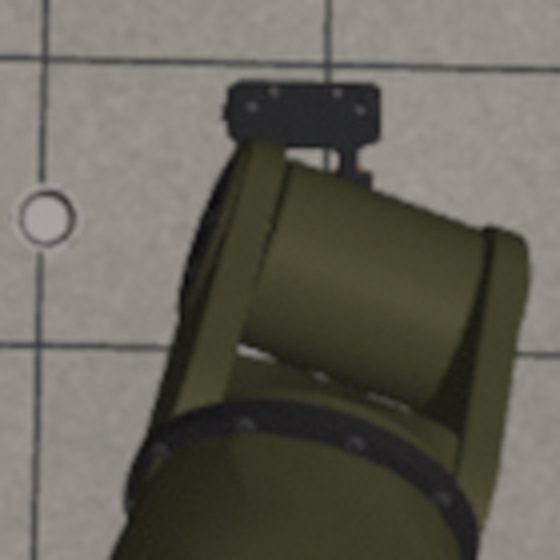

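```bash
python3 - <<'E'
from h import *
print((proj("side",(.441,-.115,.068))-[230,100])*4)
for dy in(0,-.01,-.02,-.03):print(dy,(proj("side",(.4369,-.1151+dy,.009))-[260,130])*5,(proj("side",(.441,-.115+dy,.068))-[230,100])*4)
for z in(.09,.12,.15,.18):print(z,ray("top",260+305/4,190+82/4,z))
K,R,t=cam("side");print(-R.T@t)
E
```

```text
[428.34965272 398.78582518]
0 [378.46778851 442.58167558] [428.34965272 398.78582518]
-0.01 [388.23628707 429.34999015] [436.4942781  388.21803185]
-0.02 [397.87770377 416.29044042] [444.52799097 377.79414944]
-0.03 [407.39450245 403.39968902] [452.4530416  367.51125818]
0.09 [ 0.53222733 -0.12772048  0.09      ]
0.12 [ 0.52940717 -0.12362051  0.12      ]
0.15 [ 0.526587   -0.11952054  0.15      ]
0.18 [ 0.52376684 -0.11542058  0.18      ]
[0.22324637 0.47276589 0.67146432]
```

Request:
jog_arm(motion=[[0, 0, 0, 0, 0, 0, 1], [0, 0, 0, 0, 0, 0, 1], [0, 0, 0, 0, 0, 0, 1], [0, 0, 0, 0, 0, 0, 1], [0, 0, 0, 0, 0, 0, 1]])

```text
time_s: 4.65
ee_pos: [0.4367, -0.115, 0.0086]
eef_rot: [-3.142, -0.0, 1.571]
force: [-0.3, -0.1, -0.3]
grip_width: 0.0861
grip_force: 0.0
```

```bash
python3 - <<'E'
from h import *
im=ctrl.camera("side"); o=ctrl.get_obs(); print(o["grip_width"],o["ee_pos"])
c=cv2.resize(im[175:245,290:390,::-1],None,fx=8,fy=8,interpolation=2); c=cv2.convertScaleAbs(c,alpha=1.6)
p=o["ee_pos"]
for dz,col in((0,(0,0,255)),(.02,(0,255,0))):
  for s in(-1,1):
    for e in(-.008,.008):
      q=(proj("side",p+[s*.047,e,dz])-[290,175]+.5)*8; cv2.circle(c,tuple(int(v) for v in q),4,col,-1)
cv2.imwrite("pics/s3.png",c)
E
```

```text
0.09010594790294821 [ 0.43672088 -0.11504255  0.00861436]
```

View pics/s3.png

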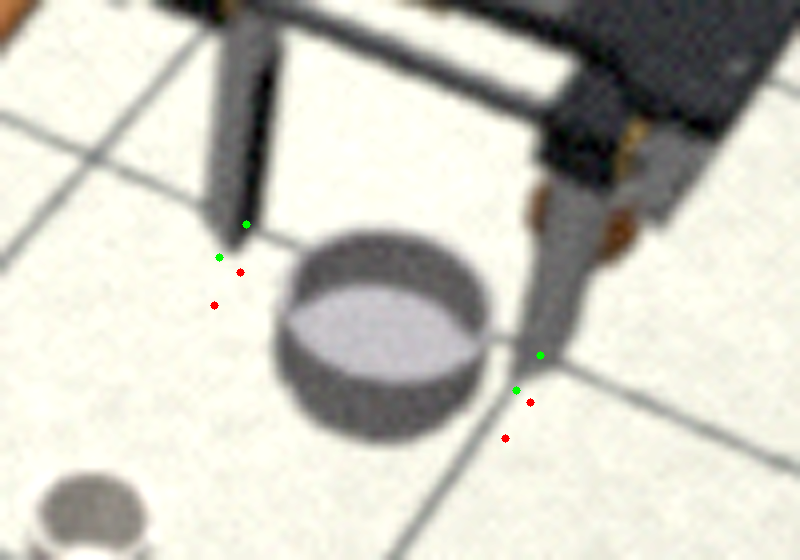

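Request:
jog_arm(motion=[[0, 0, 0.003, 0, 0, 0, 1], [0, 0, 0.003, 0, 0, 0, 1], [0, 0, 0, 0, 0, 0, 1]])

```text
time_s: 5.0
ee_pos: [0.4365, -0.115, 0.0021]
eef_rot: [-3.141, -0.0, 1.571]
force: [-0.7, -0.4, 1.1]
grip_width: 0.0939
grip_force: 0.0
```

Request:
jog_arm(motion=[[0, 0, 0.002, 0, 0, 0, 1], [0, 0, 0.002, 0, 0, 0, 1], [0, 0, 0, 0, 0, 0, 1]])

```text
time_s: 5.3
ee_pos: [0.4366, -0.115, -0.0016]
eef_rot: [-3.141, -0.0, 1.571]
force: [-0.5, -0.1, 1.2]
grip_width: 0.0942
grip_force: 0.0
```

Request:
jog_arm(motion=[[0, 0, 0.002, 0, 0, 0, 1], [0, 0, 0.002, 0, 0, 0, 1], [0, 0, 0, 0, 0, 0, 1]])

```text
time_s: 5.6
ee_pos: [0.4366, -0.115, -0.0057]
eef_rot: [-3.141, -0.0, 1.571]
force: [-0.2, 0.6, -0.1]
grip_width: 0.094
grip_force: 0.0
```

Request:
jog_arm(motion=[[0, 0, 0.003, 0, 0, 0, 1], [0, 0, 0.003, 0, 0, 0, 1], [0, 0, 0, 0, 0, 0, 1]])

```text
time_s: 5.9
ee_pos: [0.4365, -0.115, -0.0118]
eef_rot: [-3.141, -0.0, 1.571]
force: [0.1, -0.5, -0.1]
grip_width: 0.094
grip_force: 0.0
```

```bash
python3 - <<'E'
from h import *
im=ctrl.camera("side"); o=ctrl.get_obs(); print(o["grip_width"],o["ee_pos"],o["qpos"],o["force"])
c=cv2.resize(im[175:245,290:390,::-1],None,fx=8,fy=8,interpolation=2); c=cv2.convertScaleAbs(c,alpha=1.6)
p=o["ee_pos"]
for dz,col in((.02,(0,255,0)),(.026,(255,0,0))):
  for s in(-1,1):
    for e in(-.008,.008):
      q=(proj("side",p+[s*.047,e,dz])-[290,175]+.5)*8; cv2.circle(c,tuple(int(v) for v in q),4,col,-1)
cv2.imwrite("pics/s4.png",c)
E
```

```text
0.09388998264866237 [ 0.43658453 -0.11500081 -0.01161099] [-3.38714801e-01  3.60692783e-01  1.95750483e+00 -2.48804112e-06
  8.23869203e-01 -3.38680887e-01] [-1.40670959  0.25753749  0.09868063]
```

View pics/s4.png

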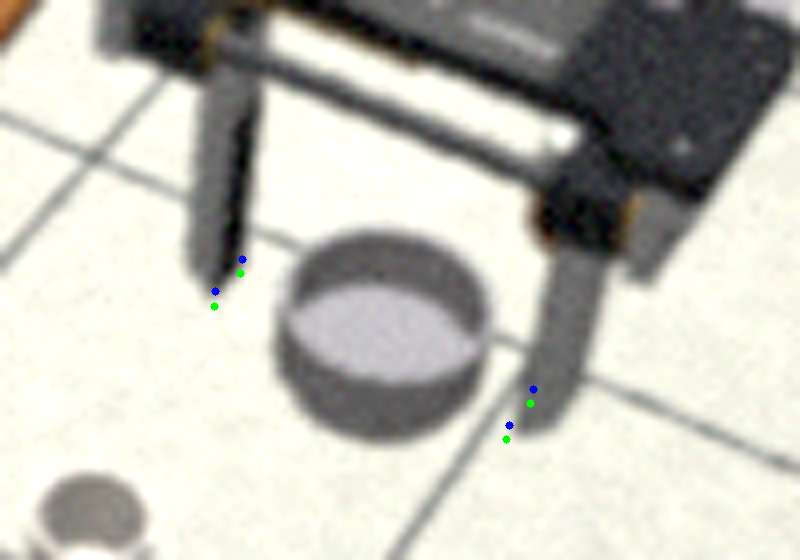

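Request:
jog_arm(motion=[[0, 0, 0, 0, 0, 0, -1], [0, 0, 0, 0, 0, 0, -1], [0, 0, 0, 0, 0, 0, -1], [0, 0, 0, 0, 0, 0, -1], [0, 0, 0, 0, 0, 0, -1]])

```text
time_s: 6.45
ee_pos: [0.4367, -0.115, -0.0113]
eef_rot: [-3.142, -0.0, 1.571]
force: [-1.0, 0.3, 0.9]
grip_width: 0.062
grip_force: 25.0
```

Request:
jog_arm(motion=[[0, 0, 0, 0, 0, 0, -1], [0, 0, 0, 0, 0, 0, -1]])

```text
time_s: 6.65
ee_pos: [0.4367, -0.1151, -0.0113]
eef_rot: [-3.142, 0.0, 1.571]
force: [-0.5, 0.2, 1.1]
grip_width: 0.0616
grip_force: 25.0
```

Request:
jog_arm(motion=[[0, 0, -0.03, 0, 0, 0, -1], [0, 0, -0.05, 0, 0, 0, -1], [0, 0, -0.05, 0, 0, 0, -1], [0, 0, -0.02, 0, 0, 0, -1], [0.04, 0, 0, 0, 0, 0, -1]])

```text
time_s: 7.15
ee_pos: [0.4383, -0.0772, 0.1418]
eef_rot: [3.136, 0.002, 1.567]
force: [0.1, 0.0, -2.0]
grip_width: 0.0614
grip_force: 25.0
```

Request:
jog_arm(motion=[[0.04, 0, 0, 0, 0, 0, -1], [0.04, 0, 0, 0, 0, 0, -1], [0.04, 0, 0, 0, 0, 0, -1], [0.04, 0, 0, 0, 0, 0, -1], [0.04, 0, 0, 0, 0, 0, -1]])

```text
time_s: 7.65
ee_pos: [0.4364, 0.1266, 0.1386]
eef_rot: [3.142, 0.0, 1.571]
force: [0.9, 0.1, -1.3]
grip_width: 0.0616
grip_force: 25.0
```

Request:
jog_arm(motion=[[0.04, 0, 0, 0, 0, 0, -1], [0.04, 0, 0, 0, 0, 0, -1], [0, 0.02, 0, 0, 0, 0, -1], [0, 0, 0, 0, 0, 0, -1], [0, 0, 0, 0, 0, 0, -1]])

```text
time_s: 8.15
ee_pos: [0.4563, 0.2046, 0.1381]
eef_rot: [-3.141, 0.0, 1.57]
force: [0.1, 0.9, -1.9]
grip_width: 0.0613
grip_force: 25.0
```

Now forward 0.192 into the gap, and check from both cameras.

Request:
jog_arm(motion=[[0, 0.04, 0, 0, 0, 0, -1], [0, 0.04, 0, 0, 0, 0, -1], [0, 0.04, 0, 0, 0, 0, -1], [0, 0.04, 0, 0, 0, 0, -1], [0, 0.0317, 0, 0, 0, 0, -1]])

```text
time_s: 8.65
ee_pos: [0.6498, 0.2037, 0.1384]
eef_rot: [-3.141, 0.0, 1.569]
force: [-0.4, 1.1, -1.7]
grip_width: 0.0617
grip_force: 25.0
```

Request:
jog_arm(motion=[[0, 0, 0.03, 0, 0, 0, -1], [0, 0, 0.02, 0, 0, 0, -1], [0, 0, 0, 0, 0, 0, -1], [0, 0, 0, 0, 0, 0, -1]])

```text
time_s: 9.05
ee_pos: [0.6484, 0.2045, 0.0895]
eef_rot: [3.141, -0.0, 1.57]
force: [0.1, -0.4, -0.0]
grip_width: 0.0614
grip_force: 25.0
```

```bash
python3 - <<'E'
from h import *
im=snap("side","s5.png",90,160,250,280,5); o=ctrl.get_obs(); p=o["ee_pos"];print(p,o["eef_rot"])
# expected ring & pan bottom-rim in crop
for q in[(.648,.2045,.041),p+[0,0,.012],p+[0,0,.043]]: print((proj("side",q)-[90,160]+.5)*5)
E
```

```text
[0.64881454 0.20472436 0.09032347] [ 3.13984804e+00 -4.12938089e-04  1.57030061e+00]
[389.59590576 523.61183561]
[355.41729444 424.81648363]
[337.57721819 370.45138287]
```

View pics/s5.png

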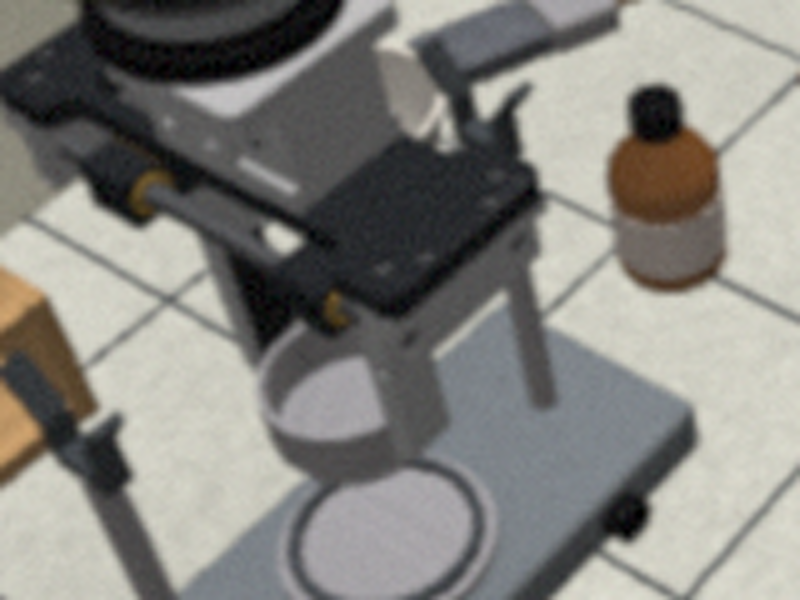

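Request:
jog_arm(motion=[[0, 0, 0.03, 0, 0, 0, -1], [0, 0, 0.02, 0, 0, 0, -1], [0, 0, 0.006, 0, 0, 0, -1], [0, 0, 0.004, 0, 0, 0, -1], [0, 0, 0.002, 0, 0, 0, -1]])

```text
time_s: 9.6
ee_pos: [0.6491, 0.2051, 0.028]
eef_rot: [3.14, -0.0, 1.571]
force: [-0.2, -0.4, -2.2]
grip_width: 0.0619
grip_force: 25.0
```

Request:
jog_arm(motion=[[0, 0, 0.002, 0, 0, 0, -1], [0, 0, 0, 0, 0, 0, -1]])

```text
time_s: 9.8
ee_pos: [0.6487, 0.205, 0.0252]
eef_rot: [3.141, -0.0, 1.571]
force: [0.7, -0.4, -1.3]
grip_width: 0.0616
grip_force: 25.0
```

Request:
jog_arm(motion=[[0, 0, 0.001, 0, 0, 0, -1], [0, 0, 0, 0, 0, 0, -1], [0, 0, 0, 0, 0, 0, 1], [0, 0, 0, 0, 0, 0, 1], [0, 0, 0, 0, 0, 0, 1]])

```text
time_s: 10.3
ee_pos: [0.6485, 0.2049, 0.0236]
eef_rot: [3.142, 0.0, 1.571]
force: [-0.5, 0.4, 0.2]
grip_width: 0.082
grip_force: 0.0
```

Request:
jog_arm(motion=[[0, 0, 0, 0, 0, 0, 1], [0, 0, -0.02, 0, 0, 0, 1], [0, 0, -0.05, 0, 0, 0, 1], [0, 0, -0.05, 0, 0, 0, 1]])

```text
time_s: 10.7
ee_pos: [0.6479, 0.2048, 0.1443]
eef_rot: [-3.14, 0.001, 1.571]
force: [0.6, 0.2, 0.1]
grip_width: 0.0939
grip_force: 0.0
```

```bash
python3 - <<'E'
from h import *
im=ctrl.camera("side"); o=ctrl.get_obs(); p=o["ee_pos"];print(p,o["eef_rot"],o["grip_width"],o["force"])
c=cv2.resize(im[220:310,100:235,::-1],None,fx=5,fy=5,interpolation=2)
for z,r in((.068,.031),(.041,.038),(.068,.028)):
    pts=[(proj("side",(.648+r*np.cos(a),.2045+r*np.sin(a),z))-[100,220]+.5)*5 for a in np.linspace(0,6.28,24)]
    for q in pts: cv2.circle(c,tuple(int(v) for v in q),1,(0,0,255),-1)
cv2.imwrite("pics/s6.png",c)
E
```

```text
[0.65091634 0.20563088 0.15503495] [ 3.13069378e+00 -2.83157474e-03  1.57084612e+00] 0.09424626113439553 [0.5317074  0.68453553 8.47265151]
```

View pics/s6.png

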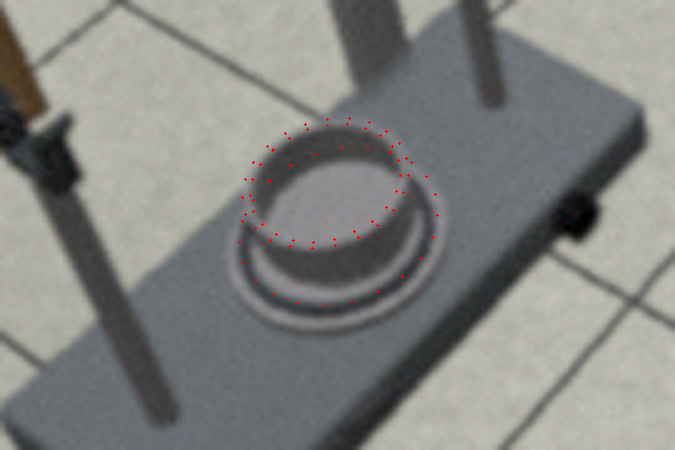

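```bash
python3 - <<'E'
from h import *
for n in("top","side"):
    im=cv2.imread(f"pics/{n}0.png");h=cv2.cvtColor(im,40)
    m=cv2.inRange(h,(5,110,60),(25,255,255))
    u,v=(214,257) if n=="top" else (283,285)
    w=20;k=np.zeros_like(m);k[v-w:v+w,u-w:u+w]=m[v-w:v+w,u-w:u+w]
    c=max(cv2.findContours(k,0,2)[0],key=cv2.contourArea);e=cv2.fitEllipse(c);print(n,e,ray(n,*e[0],.025))
    # coarse: dark+bright disc -> local std
    g=cv2.cvtColor(im,6);u,v=(114,288) if n=="top" else (250,398)
    d=cv2.inRange(g,0,60);k=np.zeros_like(d);w=20;y1=min(v+w,420);k[v-w:y1,u-w:u+w]=d[v-w:y1,u-w:u+w]
    ys,xs=np.nonzero(k);e=cv2.minEnclosingCircle(np.stack([xs,ys],1).astype(np.float32));print(n,"coarse",e,ray(n,*e[0],.028),(xs.min(),xs.max(),ys.min(),ys.max()))
E
```

```text
top ((213.79461669921875, 256.91192626953125), (25.85550880432129, 26.178665161132812), 8.171106338500977) [0.43798741 0.1126841  0.025     ]
top coarse ((114.13829803466797, 285.8616943359375), 16.834592819213867) [0.37612974 0.31046745 0.028     ] (np.int64(99), np.int64(126), np.int64(273), np.int64(301))
side ((283.09210205078125, 284.15069580078125), (19.908620834350586, 26.61104393005371), 92.9040298461914) [0.43848364 0.11034272 0.025     ]
side coarse ((249.0, 399.1410217285156), 21.516212463378906) [0.36996398 0.31783529 0.028     ] (np.int64(232), np.int64(268), np.int64(378), np.int64(417))
```

Request:
jog_arm(motion=[[0, -0.04, 0, 0, 0, 0, 1], [0, -0.045, 0, 0, 0, 0, 1], [0, -0.045, 0, 0, 0, 0, 1], [0, -0.045, 0, 0, 0, 0, 1], [0, -0.035, 0, 0, 0, 0, 1]])

```text
time_s: 11.25
ee_pos: [0.4362, 0.2048, 0.1435]
eef_rot: [3.141, -0.0, 1.571]
force: [-0.5, -0.1, 0.2]
grip_width: 0.0942
grip_force: 0.0
```

Request:
jog_arm(motion=[[-0.045, 0, 0, 0, 0, 0, 1], [-0.045, 0, 0, 0, 0, 0, 1], [0, 0, 0.04, 0, 0, 0, 1], [0, 0, 0, 0, 0, 0, 1], [0, 0, 0, 0, 0, 0, 1]])

```text
time_s: 11.75
ee_pos: [0.4384, 0.1152, 0.104]
eef_rot: [-3.141, 0.0, 1.571]
force: [0.1, 0.5, -0.3]
grip_width: 0.0942
grip_force: 0.0
```

Request:
jog_arm(motion=[[-0.0035, 0, 0.03, 0, 0, 0, 1], [0, 0, 0.04, 0, 0, 0, 1], [0, 0, 0.03, 0, 0, 0, 1], [0, 0, 0.013, 0, 0, 0, 1], [0, 0, 0, 0, 0, 0, 1]])

```text
time_s: 12.25
ee_pos: [0.4383, 0.1122, -0.0097]
eef_rot: [-3.14, 0.0, 1.572]
force: [-0.1, -0.4, 0.2]
grip_width: 0.0944
grip_force: 0.0
```

Request:
jog_arm(motion=[[0, 0, 0, 0, 0, 0, -1], [0, 0, 0, 0, 0, 0, -1], [0, 0, 0, 0, 0, 0, -1], [0, 0, 0, 0, 0, 0, -1], [0, 0, 0, 0, 0, 0, -1]])

```text
time_s: 12.75
ee_pos: [0.4387, 0.1115, -0.0089]
eef_rot: [3.141, -0.0, 1.571]
force: [-1.0, 0.6, 6.1]
grip_width: 0.0613
grip_force: 25.0
```

Request:
jog_arm(motion=[[0, 0, 0, 0, 0, 0, -1], [0, 0, 0, 0, 0, 0, -1], [0, 0, 0, 0, 0, 0, -1]])

```text
time_s: 13.05
ee_pos: [0.4387, 0.1115, -0.0089]
eef_rot: [3.141, -0.0, 1.571]
force: [-2.0, 1.2, 7.3]
grip_width: 0.0615
grip_force: 25.0
```

Request:
jog_arm(motion=[[0, 0, -0.02, 0, 0, 0, -1], [0, 0, -0.04, 0, 0, 0, -1], [0, 0, -0.05, 0, 0, 0, -1], [0, 0, -0.045, 0, 0, 0, -1], [0.033, 0, 0, 0, 0, 0, -1]])

```text
time_s: 13.55
ee_pos: [0.441, 0.1436, 0.1514]
eef_rot: [3.132, -0.002, 1.568]
force: [0.9, 0.5, -2.2]
grip_width: 0.0608
grip_force: 25.0
```

Request:
jog_arm(motion=[[0.04, 0, 0, 0, 0, 0, -1], [0.02, 0.02, 0, 0, 0, 0, -1], [0, 0.04, 0, 0, 0, 0, -1], [0, 0.04, 0, 0, 0, 0, -1], [0, 0.04, 0, 0, 0, 0, -1]])

```text
time_s: 14.05
ee_pos: [0.5797, 0.2046, 0.1453]
eef_rot: [-3.141, 0.0, 1.571]
force: [0.1, -0.2, -0.7]
grip_width: 0.0614
grip_force: 25.0
```

Request:
jog_arm(motion=[[0, 0.04, 0, 0, 0, 0, -1], [0, 0.03, 0, 0, 0, 0, -1], [0, 0, 0, 0, 0, 0, -1], [0, 0, 0, 0, 0, 0, -1]])

```text
time_s: 14.45
ee_pos: [0.6481, 0.2043, 0.1446]
eef_rot: [-3.14, 0.0, 1.57]
force: [0.4, -0.3, -1.3]
grip_width: 0.0611
grip_force: 25.0
```

```bash
python3 - <<'E'
from h import *
snap("side","s7.png",90,130,250,290,3); o=ctrl.get_obs(); print(o["ee_pos"],o["eef_rot"])
E
```

```text
[0.64772709 0.2044459  0.14513682] [-3.14042894e+00  2.36475328e-04  1.57082700e+00]
```

View pics/s7.png

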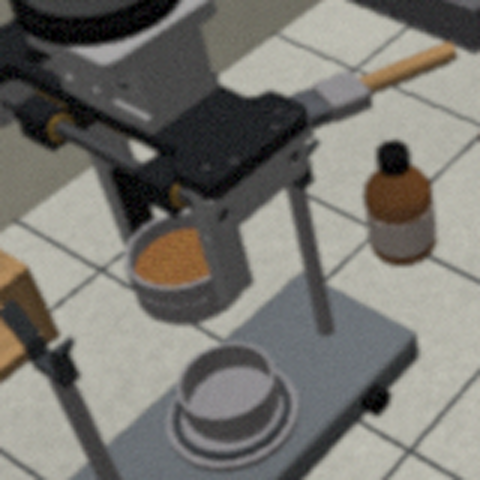

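Request:
jog_arm(motion=[[0.0005, 0.0005, 0.03, 0, 0, 0, -1], [0, 0, 0.03, 0, 0, 0, -1], [0, 0, 0.018, 0, 0, 0, -1], [0, 0, 0.005, 0, 0, 0, -1], [0, 0, 0.004, 0, 0, 0, -1]])

```text
time_s: 15.0
ee_pos: [0.6487, 0.2052, 0.0594]
eef_rot: [3.141, -0.0, 1.571]
force: [0.1, 0.5, -1.7]
grip_width: 0.0613
grip_force: 25.0
```

Request:
jog_arm(motion=[[0, 0, 0.003, 0, 0, 0, -1], [0, 0, 0.002, 0, 0, 0, -1], [0, 0, 0, 0, 0, 0, -1]])

```text
time_s: 15.3
ee_pos: [0.6491, 0.205, 0.0541]
eef_rot: [3.141, -0.0, 1.571]
force: [0.6, -0.5, -1.4]
grip_width: 0.0613
grip_force: 25.0
```

Request:
jog_arm(motion=[[0, 0, 0.002, 0, 0, 0, -1], [0, 0, 0.001, 0, 0, 0, -1], [0, 0, 0, 0, 0, 0, -1]])

```text
time_s: 15.6
ee_pos: [0.6491, 0.205, 0.0512]
eef_rot: [3.141, -0.0, 1.571]
force: [-0.9, -0.2, 4.0]
grip_width: 0.0611
grip_force: 25.0
```

Request:
jog_arm(motion=[[0, 0, 0, 0, 0, 0, 1], [0, 0, 0, 0, 0, 0, 1], [0, 0, 0, 0, 0, 0, 1], [0, 0, 0, 0, 0, 0, 1], [0, 0, -0.02, 0, 0, 0, 1]])

```text
time_s: 16.1
ee_pos: [0.6476, 0.2046, 0.068]
eef_rot: [-3.137, 0.001, 1.571]
force: [0.7, -0.1, -0.6]
grip_width: 0.0936
grip_force: 0.0
```

Request:
jog_arm(motion=[[0, 0, -0.045, 0, 0, 0, 1], [0, 0, -0.045, 0, 0, 0, 1], [0, -0.02, 0, 0, 0, 0, 1], [0, -0.04, 0, 0, 0, 0, 1], [0, -0.04, 0, 0, 0, 0, 1]])

```text
time_s: 16.6
ee_pos: [0.5476, 0.2047, 0.1603]
eef_rot: [-3.142, 0.0, 1.57]
force: [0.8, 0.7, 0.7]
grip_width: 0.0941
grip_force: 0.0
```

```bash
python3 - <<'E'
from h import *
o=ctrl.get_obs(); print(o["ee_pos"],o["force"])
a=cv2.imread("pics/top0.png")[262:312,90:140];b=cv2.imread("pics/side0.png")[370:420,225:275]
s=ctrl.camera("side")[:,:,::-1][225:305,110:230]
c=np.hstack([cv2.resize(x,(400,400),interpolation=2) for x in(a,b)]);c=cv2.convertScaleAbs(c,alpha=1.6)
s=cv2.resize(s,(300,200),interpolation=2);r=np.zeros((200,800,3),np.uint8);r[:,:300]=s
cv2.imwrite("pics/m8.png",np.vstack([c,r]))
E
```

```text
[0.54760393 0.20472456 0.16030598] [0.77803207 0.68182749 0.66303863]
```

View pics/m8.png

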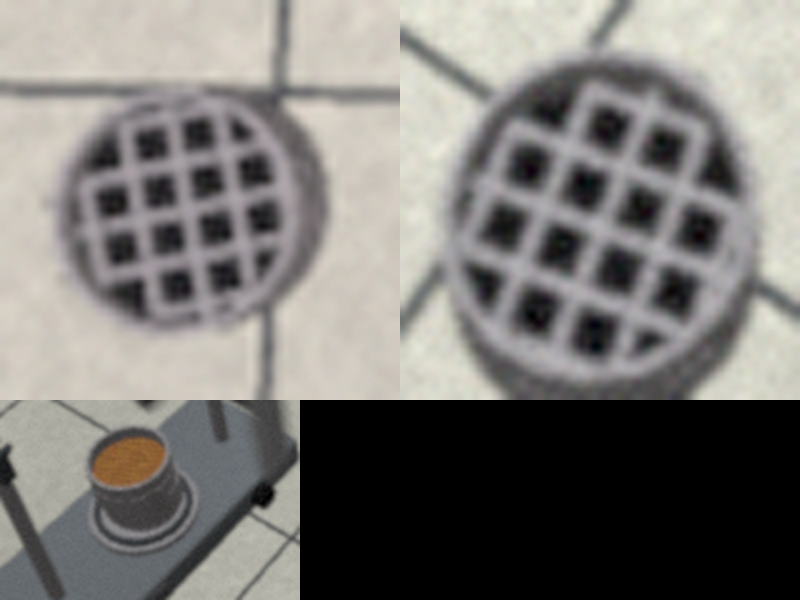

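```bash
python3 - <<'E'
from h import *
print(ray("top",111.9,287.5,.038),ray("side",249.6,396.1,.038))
E
```

```text
[0.3734171  0.31186087 0.038     ] [0.36949594 0.31615819 0.038     ]
```

Request:
jog_arm(motion=[[0, -0.045, 0, 0, 0, 0, 1], [0.005, -0.045, 0, 0, 0, 0, 1], [0.045, -0.045, 0, 0, 0, 0, 1], [0.045, -0.03, 0, 0, 0, 0, 1], [0.01, 0, 0.03, 0, 0, 0, 1]])

```text
time_s: 17.15
ee_pos: [0.3949, 0.3008, 0.1339]
eef_rot: [3.136, -0.004, 1.574]
force: [1.9, 0.5, -0.2]
grip_width: 0.094
grip_force: 0.0
```

Request:
jog_arm(motion=[[0, 0, 0.03, 0, 0, 0, 1], [0, 0, 0, 0, 0, 0, 1], [0, 0, 0, 0, 0, 0, 1]])

```text
time_s: 17.45
ee_pos: [0.3961, 0.2969, 0.1014]
eef_rot: [-3.141, 0.0, 1.571]
force: [0.5, 0.0, 0.7]
grip_width: 0.0939
grip_force: 0.0
```

Request:
jog_arm(motion=[[0.016, -0.024, 0, 0, 0, 0, 1], [0, 0, 0.04, 0, 0, 0, 1], [0, 0, 0.04, 0, 0, 0, 1], [0, 0, 0.02, 0, 0, 0, 1], [0, 0, 0.01, 0, 0, 0, 1]])

```text
time_s: 17.95
ee_pos: [0.3723, 0.3128, -0.0095]
eef_rot: [-3.142, 0.0, 1.57]
force: [-0.2, 0.1, 1.0]
grip_width: 0.0941
grip_force: 0.0
```

Request:
jog_arm(motion=[[0, 0, 0, 0, 0, 0, 1], [0, 0, 0, 0, 0, 0, -1], [0, 0, 0, 0, 0, 0, -1], [0, 0, 0, 0, 0, 0, -1], [0, 0, 0, 0, 0, 0, -1]])

```text
time_s: 18.45
ee_pos: [0.3721, 0.3131, -0.0087]
eef_rot: [3.141, -0.001, 1.571]
force: [0.2, -0.7, 0.0]
grip_width: 0.0655
grip_force: 0.0
```

Request:
jog_arm(motion=[[0, 0, 0, 0, 0, 0, -1], [0, 0, 0, 0, 0, 0, -1], [0, 0, 0, 0, 0, 0, -1]])

```text
time_s: 18.75
ee_pos: [0.3721, 0.3131, -0.0089]
eef_rot: [3.141, -0.0, 1.571]
force: [-0.7, -1.7, 6.2]
grip_width: 0.0622
grip_force: 25.0
```

Request:
jog_arm(motion=[[0, 0, -0.02, 0, 0, 0, -1], [0, 0, -0.045, 0, 0, 0, -1], [0, 0, -0.05, 0, 0, 0, -1], [0, 0, -0.05, 0, 0, 0, -1], [-0.028, 0, -0.005, 0, 0, 0, -1]])

```text
time_s: 19.25
ee_pos: [0.3736, 0.2872, 0.1662]
eef_rot: [3.134, -0.005, 1.573]
force: [-0.1, -0.6, -2.7]
grip_width: 0.0622
grip_force: 25.0
```

Request:
jog_arm(motion=[[-0.04, 0.02, 0, 0, 0, 0, -1], [-0.04, 0.02, 0, 0, 0, 0, -1], [0, 0.045, 0, 0, 0, 0, -1], [0, 0.045, 0, 0, 0, 0, -1], [0, 0.045, 0, 0, 0, 0, -1]])

```text
time_s: 19.75
ee_pos: [0.5484, 0.2043, 0.1606]
eef_rot: [-3.142, -0.0, 1.57]
force: [-0.3, 0.0, -0.0]
grip_width: 0.0619
grip_force: 25.0
```

Request:
jog_arm(motion=[[0, 0.045, 0, 0, 0, 0, -1], [0, 0.035, 0, 0, 0, 0, -1], [0, 0.02, 0, 0, 0, 0, -1], [0, 0, 0, 0, 0, 0, -1], [0, 0, 0, 0, 0, 0, -1]])

```text
time_s: 20.25
ee_pos: [0.6464, 0.2048, 0.1597]
eef_rot: [-3.14, 0.0, 1.571]
force: [-0.2, -0.0, -1.3]
grip_width: 0.0617
grip_force: 25.0
```

```bash
python3 - <<'E'
from h import *
im=ctrl.camera("side"); cv2.imwrite("pics/raw9.png",im[:,:,::-1]); o=ctrl.get_obs(); print(o["ee_pos"],o["eef_rot"])
E
```

```text
[0.64612484 0.20497932 0.16026562] [-3.14064499e+00  2.19307388e-04  1.57099816e+00]
```

Request:
jog_arm(motion=[[0, 0.0025, 0.03, 0, 0, 0, -1], [0, 0, 0.025, 0, 0, 0, -1], [0, 0, 0.01, 0, 0, 0, -1], [0, 0, 0.005, 0, 0, 0, -1], [0, 0, 0.003, 0, 0, 0, -1]])

```text
time_s: 20.8
ee_pos: [0.6495, 0.2051, 0.0886]
eef_rot: [3.14, -0.0, 1.571]
force: [0.7, -0.1, -0.9]
grip_width: 0.0623
grip_force: 25.0
```

Request:
jog_arm(motion=[[0, 0, 0.002, 0, 0, 0, -1], [0, 0, 0.002, 0, 0, 0, -1], [0, 0, 0, 0, 0, 0, -1]])

```text
time_s: 21.1
ee_pos: [0.6494, 0.2049, 0.0839]
eef_rot: [3.141, -0.0, 1.571]
force: [0.1, 0.1, -1.1]
grip_width: 0.0622
grip_force: 25.0
```

Request:
jog_arm(motion=[[0, 0, 0.002, 0, 0, 0, -1], [0, 0, 0.001, 0, 0, 0, -1], [0, 0, 0, 0, 0, 0, -1]])

```text
time_s: 21.4
ee_pos: [0.6495, 0.2049, 0.0812]
eef_rot: [3.141, -0.0, 1.571]
force: [-0.8, -0.5, 3.3]
grip_width: 0.0618
grip_force: 25.0
```

Request:
jog_arm(motion=[[0, 0, 0, 0, 0, 0, 1], [0, 0, 0, 0, 0, 0, 1], [0, 0, 0, 0, 0, 0, 1], [0, 0, 0, 0, 0, 0, 1], [0, 0, -0.02, 0, 0, 0, 1]])

```text
time_s: 21.9
ee_pos: [0.6481, 0.2045, 0.0981]
eef_rot: [-3.137, 0.001, 1.571]
force: [0.4, -0.5, -0.2]
grip_width: 0.0938
grip_force: 0.0
```

Request:
jog_arm(motion=[[0, 0, -0.03, 0, 0, 0, 1], [0, 0, -0.03, 0, 0, 0, 1], [0, -0.03, 0, 0, 0, 0, 1], [0, -0.04, 0, 0, 0, 0, 1], [0, -0.04, 0, 0, 0, 0, 1]])

```text
time_s: 22.4
ee_pos: [0.5379, 0.2047, 0.1604]
eef_rot: [-3.142, -0.0, 1.571]
force: [0.1, 0.3, 0.9]
grip_width: 0.0938
grip_force: 0.0
```

Request:
jog_arm(motion=[[0, -0.04, 0, 0, 0, 0, 1], [0, -0.04, 0, 0, 0, 0, 1], [-0.03, -0.03, 0, 0, 0, 0, 1], [-0.045, 0, 0, 0, 0, 0, 1], [-0.045, 0, 0, 0, 0, 0, 1]])

```text
time_s: 22.9
ee_pos: [0.4286, 0.0841, 0.1611]
eef_rot: [3.14, -0.0, 1.573]
force: [0.9, -0.6, 0.3]
grip_width: 0.094
grip_force: 0.0
```

Request:
jog_arm(motion=[[-0.045, 0, 0, 0, 0, 0, 1], [-0.045, 0, 0, 0, 0, 0, 1], [-0.045, 0, 0, 0, 0, 0, 1], [-0.045, 0, 0, 0, 0, 0, 1], [-0.045, 0, 0, 0, 0, 0, 1]])

```text
time_s: 23.4
ee_pos: [0.429, -0.142, 0.1609]
eef_rot: [3.141, 0.0, 1.571]
force: [-0.1, 0.4, 0.2]
grip_width: 0.0937
grip_force: 0.0
```

Request:
jog_arm(motion=[[-0.045, 0, 0, 0, 0, 0, 1], [-0.045, 0, 0, 0, 0, 0, 1], [-0.045, 0, 0, 0, 0, 0, 1], [0, 0, 0, 0, 0, 0, 1], [0, 0, 0, 0, 0, 0, 1]])

```text
time_s: 23.9
ee_pos: [0.429, -0.2755, 0.1603]
eef_rot: [-3.141, -0.0, 1.569]
force: [-0.4, 0.3, -0.5]
grip_width: 0.0945
grip_force: 0.0
```

```bash
python3 - <<'E'
from h import *
im=ctrl.camera("side")[:,:,::-1]; o=ctrl.get_obs(); print(o["ee_pos"],o["eef_rot"])
a=cv2.resize(im[200:310,100:240],(560,440),interpolation=2)
s=cv2.imread("pics/side0.png")[150:190,355:400];s=cv2.resize(s,(225,200),interpolation=2)
r=np.zeros((440,240,3),np.uint8);r[:200,:225]=s
cv2.imwrite("pics/m10.png",np.hstack([a,r]))
E
```

```text
[ 0.42920454 -0.27468843  0.16047265] [-3.14131013e+00 -3.87326758e-04  1.57046201e+00]
```

View pics/m10.png

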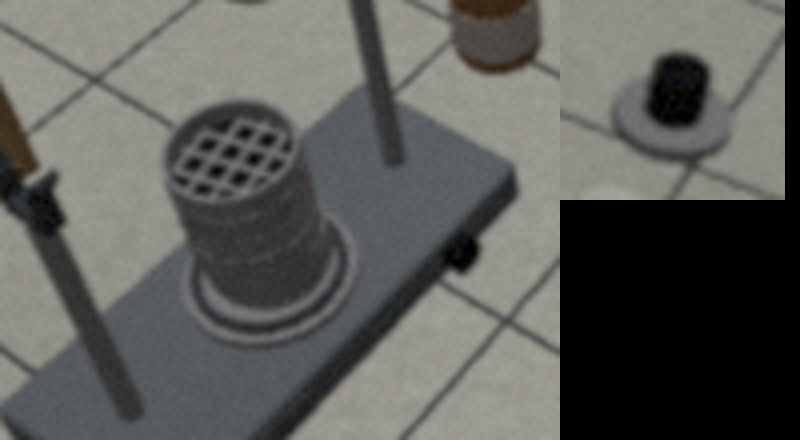

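Request:
jog_arm(motion=[[-0.04, -0.007, 0, 0, 0, 0, 1], [0, 0, 0.045, 0, 0, 0, 1], [0, 0, 0.045, 0, 0, 0, 1], [0, 0, 0.035, 0, 0, 0, 1], [0, 0, 0, 0, 0, 0, 1]])

```text
time_s: 24.45
ee_pos: [0.4208, -0.3123, 0.0321]
eef_rot: [-3.136, -0.005, 1.572]
force: [-0.0, -0.7, 0.0]
grip_width: 0.094
grip_force: 0.0
```

Request:
jog_arm(motion=[[0, 0, 0, 0, 0, 0, 1], [0, 0, 0.015, 0, 0, 0, 1], [0, 0, 0.01, 0, 0, 0, 1], [0, 0, 0.005, 0, 0, 0, 1], [0, 0, 0, 0, 0, 0, 1]])

```text
time_s: 24.95
ee_pos: [0.4225, -0.315, 0.006]
eef_rot: [3.141, 0.0, 1.571]
force: [0.2, 0.3, 0.7]
grip_width: 0.0939
grip_force: 0.0
```

Request:
jog_arm(motion=[[0, 0, 0.003, 0, 0, 0, -1], [0, 0, 0, 0, 0, 0, -1], [0, 0, 0, 0, 0, 0, -1], [0, 0, 0, 0, 0, 0, -1], [0, 0, 0, 0, 0, 0, -1]])

```text
time_s: 25.45
ee_pos: [0.4224, -0.3152, 0.0028]
eef_rot: [3.141, 0.0, 1.571]
force: [0.4, 0.3, 0.2]
grip_width: 0.0574
grip_force: 0.0
```

Request:
jog_arm(motion=[[0, 0, 0, 0, 0, 0, -1], [0, 0, 0, 0, 0, 0, -1], [0, 0, 0, 0, 0, 0, -1], [0, 0, 0, 0, 0, 0, -1], [0, 0, 0, 0, 0, 0, -1]])

```text
time_s: 25.95
ee_pos: [0.4223, -0.3151, 0.0026]
eef_rot: [-3.142, -0.0, 1.571]
force: [0.3, -0.0, -0.4]
grip_width: 0.0292
grip_force: 25.0
```

Request:
jog_arm(motion=[[0, 0, 0, 0, 0, 0, -1], [0, 0, 0, 0, 0, 0, -1]])

```text
time_s: 26.15
ee_pos: [0.4223, -0.3151, 0.0026]
eef_rot: [-3.142, -0.0, 1.571]
force: [-0.9, -0.1, 0.4]
grip_width: 0.0294
grip_force: 25.0
```

Request:
jog_arm(motion=[[0, 0, -0.02, 0, 0, 0, -1], [0, 0, -0.045, 0, 0, 0, -1], [0, 0, -0.045, 0, 0, 0, -1], [0, 0, -0.045, 0, 0, 0, -1], [0, 0, -0.03, 0, 0, 0, -1]])

```text
time_s: 26.65
ee_pos: [0.4227, -0.3153, 0.1908]
eef_rot: [3.139, 0.002, 1.571]
force: [0.1, -0.2, -1.6]
grip_width: 0.0295
grip_force: 25.0
```

Request:
jog_arm(motion=[[0.03, 0, 0, 0, 0, 0, -1], [0.045, 0, 0, 0, 0, 0, -1], [0.045, 0, 0, 0, 0, 0, -1], [0.045, 0, 0, 0, 0, 0, -1], [0.045, 0, 0, 0, 0, 0, -1]])

```text
time_s: 27.15
ee_pos: [0.4219, -0.1034, 0.1876]
eef_rot: [3.141, -0.0, 1.57]
force: [0.4, 0.5, -0.6]
grip_width: 0.0292
grip_force: 25.0
```

Request:
jog_arm(motion=[[0.045, 0, 0, 0, 0, 0, -1], [0.045, 0, 0, 0, 0, 0, -1], [0.045, 0, 0, 0, 0, 0, -1], [0.045, 0, 0, 0, 0, 0, -1], [0.045, 0, 0, 0, 0, 0, -1]])

```text
time_s: 27.65
ee_pos: [0.4219, 0.1218, 0.1877]
eef_rot: [3.141, -0.0, 1.571]
force: [0.6, -0.5, -1.4]
grip_width: 0.0294
grip_force: 25.0
```

Request:
jog_arm(motion=[[0.045, 0, 0, 0, 0, 0, -1], [0.04, 0.02, 0, 0, 0, 0, -1], [0, 0.04, 0, 0, 0, 0, -1], [0, 0.04, 0, 0, 0, 0, -1], [0, 0.04, 0, 0, 0, 0, -1]])

```text
time_s: 28.15
ee_pos: [0.5636, 0.2053, 0.1872]
eef_rot: [-3.141, 0.0, 1.572]
force: [1.2, 0.4, -1.3]
grip_width: 0.0295
grip_force: 25.0
```

Request:
jog_arm(motion=[[0, 0.04, 0, 0, 0, 0, -1], [0, 0.03, 0, 0, 0, 0, -1], [0, 0, 0, 0, 0, 0, -1], [0, 0, 0, 0, 0, 0, -1]])

```text
time_s: 28.55
ee_pos: [0.6321, 0.2048, 0.1866]
eef_rot: [-3.14, 0.0, 1.571]
force: [0.1, 0.7, -2.3]
grip_width: 0.0297
grip_force: 25.0
```

Request:
jog_arm(motion=[[0, 0.017, 0, 0, 0, 0, -1], [0, 0, 0.025, 0, 0, 0, -1], [0, 0, 0.02, 0, 0, 0, -1], [0, 0, 0.008, 0, 0, 0, -1], [0, 0, 0.004, 0, 0, 0, -1]])

```text
time_s: 29.05
ee_pos: [0.6487, 0.2051, 0.1307]
eef_rot: [-3.141, 0.0, 1.571]
force: [-0.4, -0.6, -1.4]
grip_width: 0.0293
grip_force: 25.0
```

Request:
jog_arm(motion=[[0, 0, 0.002, 0, 0, 0, -1], [0, 0, 0.002, 0, 0, 0, -1], [0, 0, 0, 0, 0, 0, -1]])

```text
time_s: 29.35
ee_pos: [0.6494, 0.205, 0.1272]
eef_rot: [3.141, -0.0, 1.571]
force: [0.2, -0.2, -1.2]
grip_width: 0.0293
grip_force: 25.0
```

Request:
jog_arm(motion=[[0, 0, 0.003, 0, 0, 0, -1], [0, 0, 0.001, 0, 0, 0, -1], [0, 0, 0, 0, 0, 0, -1]])

```text
time_s: 29.65
ee_pos: [0.6494, 0.2049, 0.1227]
eef_rot: [3.141, -0.0, 1.571]
force: [0.6, 0.5, -1.9]
grip_width: 0.0294
grip_force: 25.0
```

Request:
jog_arm(motion=[[0, 0, 0.001, 0, 0, 0, -1], [0, 0, 0, 0, 0, 0, -1]])

```text
time_s: 29.85
ee_pos: [0.6496, 0.205, 0.1226]
eef_rot: [3.141, -0.0, 1.571]
force: [-2.6, -1.4, 5.8]
grip_width: 0.0296
grip_force: 25.0
```

Request:
jog_arm(motion=[[0, 0, 0, 0, 0, 0, 1], [0, 0, 0, 0, 0, 0, 1], [0, 0, 0, 0, 0, 0, 1], [0, 0, 0, 0, 0, 0, 1], [0, 0, -0.03, 0, 0, 0, 1]])

```text
time_s: 30.35
ee_pos: [0.6477, 0.2044, 0.1477]
eef_rot: [-3.135, 0.002, 1.571]
force: [0.7, 0.3, 0.2]
grip_width: 0.0659
grip_force: 0.0
```

Request:
jog_arm(motion=[[0, 0, -0.04, 0, 0, 0, 1], [0, 0, -0.04, 0, 0, 0, 1], [0, 0, 0, 0, 0, 0, 1]])

```text
time_s: 30.65
ee_pos: [0.6509, 0.2053, 0.2382]
eef_rot: [3.132, -0.002, 1.571]
force: [-0.3, -0.6, 0.0]
grip_width: 0.0899
grip_force: 0.0
```

```bash
python3 - <<'E'
from h import *
for n,pts in(("top",[(330,169),(439,164)]),("side",[(313,122),(272,165)])):
    g=cv2.cvtColor(cv2.imread(f"pics/{n}0.png"),6)
    for u,v in pts:
        k=g[v-9:v+10,u-9:u+10]; l,_,s,c=cv2.connectedComponentsWithStats(cv2.inRange(k,0,55))[0:4]
        for i in range(1,l):
            if s[i][4]>4: q=c[i]+[u-9,v-9]; print(n,(u,v),q.round(1),s[i][4],ray(n,*q,.085).round(4))
o=ctrl.get_obs();print(o["ee_pos"])
cv2.imwrite("pics/raw11.png",ctrl.camera("side")[:,:,::-1])
E
```

```text
top (330, 169) [329.  169.2] 37 [ 0.6139 -0.1134  0.085 ]
top (439, 164) [438.3 163.5] 38 [ 0.6302 -0.3298  0.085 ]
side (313, 122) [311.3 120.2] 10 [ 0.6307 -0.3329  0.085 ]
side (272, 165) [272.4 167.4] 51 [ 0.6097 -0.1114  0.085 ]
[0.65090726 0.2053433  0.23816921]
```

Request:
jog_arm(motion=[[-0.042, -0.003, 0, 0, 0, 0, 1], [-0.042, -0.003, 0, 0, 0, 0, 1], [-0.042, -0.003, 0, 0, 0, 0, 1], [-0.042, -0.003, 0, 0, 0, 0, 1], [-0.042, -0.003, 0, 0, 0, 0, 1]])

```text
time_s: 31.2
ee_pos: [0.6335, -0.0067, 0.2301]
eef_rot: [-3.139, -0.0, 1.571]
force: [0.9, -0.2, 1.2]
grip_width: 0.0938
grip_force: 0.0
```

Request:
jog_arm(motion=[[-0.042, -0.003, 0, 0, 0, 0, 1], [-0.042, -0.003, 0, 0, 0, 0, 1], [-0.042, -0.003, 0, 0, 0, 0, 1], [-0.042, -0.003, 0, 0, 0, 0, 1], [-0.042, -0.003, 0, 0, 0, 0, 1]])

```text
time_s: 31.7
ee_pos: [0.6186, -0.2166, 0.2301]
eef_rot: [-3.14, -0.001, 1.571]
force: [0.4, 1.4, 0.3]
grip_width: 0.0939
grip_force: 0.0
```

Request:
jog_arm(motion=[[0, 0, 0, 0, 0, -0.077, 1], [0, 0, 0.04, 0, 0, 0, 1], [0, 0, 0.03, 0, 0, 0, 1], [0, 0, 0, 0, 0, 0, 1], [0, 0, 0, 0, 0, 0, 1]])

```text
time_s: 32.2
ee_pos: [0.6193, -0.215, 0.1617]
eef_rot: [-3.141, -0.0, 1.648]
force: [0.8, 0.3, 0.4]
grip_width: 0.094
grip_force: 0.0
```

Request:
jog_arm(motion=[[-0.007, 0.001, 0.03, 0, 0, 0, 1], [0, 0, 0.03, 0, 0, 0, 1], [0, 0, 0.02, 0, 0, 0, 1], [0, 0, 0.015, 0, 0, 0, 1], [0, 0, 0, 0, 0, 0, 1]])

```text
time_s: 32.7
ee_pos: [0.6207, -0.2218, 0.066]
eef_rot: [-3.141, -0.001, 1.648]
force: [-0.3, 0.0, -0.7]
grip_width: 0.0937
grip_force: 0.0
```

Request:
jog_arm(motion=[[0, 0, 0.01, 0, 0, 0, 1], [0, 0, 0.009, 0, 0, 0, 1], [0, 0, 0, 0, 0, 0, 1]])

```text
time_s: 33.0
ee_pos: [0.6205, -0.2218, 0.0467]
eef_rot: [-3.141, -0.001, 1.648]
force: [0.1, -0.5, -0.9]
grip_width: 0.0941
grip_force: 0.0
```

Close with a firmer grip (10 rows).

Request:
jog_arm(motion=[[0, 0, 0, 0, 0, 0, -1], [0, 0, 0, 0, 0, 0, -1], [0, 0, 0, 0, 0, 0, -1], [0, 0, 0, 0, 0, 0, -1], [0, 0, 0, 0, 0, 0, -1]], squeeze=35)

```text
time_s: 33.5
ee_pos: [0.6209, -0.222, 0.0478]
eef_rot: [3.141, 0.0, 1.648]
force: [-0.4, -0.1, -1.1]
grip_width: 0.0576
grip_force: 0.0
```

Request:
jog_arm(motion=[[0, 0, 0, 0, 0, 0, -1], [0, 0, 0, 0, 0, 0, -1], [0, 0, 0, 0, 0, 0, -1], [0, 0, 0, 0, 0, 0, -1], [0, 0, 0, 0, 0, 0, -1]])

```text
time_s: 34.0
ee_pos: [0.6209, -0.222, 0.0476]
eef_rot: [-3.142, 0.0, 1.648]
force: [0.1, 0.0, 0.4]
grip_width: 0.0172
grip_force: 0.0
```

Request:
jog_arm(motion=[[0, 0, 0, 0, 0, 0, -1], [0, 0, 0, 0, 0, 0, -1], [0, 0, 0, 0, 0, 0, -1]])

```text
time_s: 34.3
ee_pos: [0.6209, -0.222, 0.0476]
eef_rot: [3.142, 0.0, 1.648]
force: [-0.1, 0.7, -0.5]
grip_width: 0.0111
grip_force: 35.0
```

Request:
jog_arm(motion=[[0, -0.004, 0, 0, 0, 0, -1], [0, -0.004, 0, 0, 0, 0, -1], [0, -0.005, 0, 0, 0, 0, -1], [0, -0.006, 0, 0, 0, 0, -1], [0, -0.008, 0, 0, 0, 0, -1]])

```text
time_s: 34.8
ee_pos: [0.5933, -0.2241, 0.0475]
eef_rot: [-3.141, -0.0, 1.648]
force: [-0.5, -1.2, -1.4]
grip_width: 0.0108
grip_force: 35.0
```

Request:
jog_arm(motion=[[0, -0.015, 0, 0, 0, 0, -1], [0, -0.02, 0, 0, 0, 0, -1], [0, 0, 0, 0, 0, 0, -1]])

```text
time_s: 35.1
ee_pos: [0.5571, -0.227, 0.0476]
eef_rot: [-3.141, -0.0, 1.647]
force: [0.9, 0.6, -1.2]
grip_width: 0.011
grip_force: 35.0
```

Request:
jog_arm(motion=[[0, 0, -0.03, 0, 0, 0, -1], [0, 0, -0.045, 0, 0, 0, -1], [0, 0, -0.045, 0, 0, 0, -1], [0, 0, -0.045, 0, 0, 0, -1], [0, 0, -0.03, 0, 0, 0.085, -1]])

```text
time_s: 35.6
ee_pos: [0.5595, -0.2269, 0.2464]
eef_rot: [3.138, 0.002, 1.562]
force: [-0.6, -0.5, -2.0]
grip_width: 0.0107
grip_force: 35.0
```

Request:
jog_arm(motion=[[0.04, 0, 0, 0, 0, 0, -1], [0.04, 0, 0, 0, 0, 0, -1], [0.04, 0, 0, 0, 0, 0, -1], [0.04, 0, 0, 0, 0, 0, -1], [0.04, 0, 0, 0, 0, 0, -1]])

```text
time_s: 36.1
ee_pos: [0.5606, -0.0251, 0.2428]
eef_rot: [3.141, 0.0, 1.563]
force: [1.6, 0.4, -0.6]
grip_width: 0.0108
grip_force: 35.0
```

Request:
jog_arm(motion=[[0.04, 0.005, 0, 0, 0, 0, -1], [0.04, 0.02, 0, 0, 0, 0, -1], [0.04, 0.02, 0, 0, 0, 0, -1], [0.04, 0.02, 0, 0, 0, 0, -1], [0.04, 0.02, 0, 0, 0, 0, -1]])

```text
time_s: 36.6
ee_pos: [0.6478, 0.1744, 0.2428]
eef_rot: [3.141, -0.0, 1.563]
force: [0.7, 0.6, -0.4]
grip_width: 0.0112
grip_force: 35.0
```

Request:
jog_arm(motion=[[0.03, 0.005, 0, 0, 0, 0, -1], [0, 0, 0, 0, 0, 0, -1], [0, 0, 0, 0, 0, 0, -1]])

```text
time_s: 36.9
ee_pos: [0.6524, 0.2029, 0.2422]
eef_rot: [-3.141, 0.0, 1.564]
force: [-0.6, 0.7, -1.9]
grip_width: 0.0113
grip_force: 35.0
```

```bash
python3 - <<'E'
from h import *
o=ctrl.get_obs(); p=o["ee_pos"];print(p,o["eef_rot"])
im=ctrl.camera("side")[:,:,::-1].copy(); cv2.imwrite("pics/raw12.png",im)
t=ctrl.camera("top")[:,:,::-1]; cv2.imwrite("pics/rawt12.png",t)
for q in[p+[0,.109,.0374],p+[0,-.109,.0374]]: print(proj("side",q),proj("top",q))
for q in[(.648-.0007,.2045+.09,.2),(.648+.0007,.2045-.09,.2)]: print("fork",proj("side",q),proj("top",q))
E
```

```text
[0.65243233 0.20289142 0.24217906] [-3.14106801e+00  3.46662648e-04  1.56373709e+00]
[ 75.23792298 213.07455307] [ 75.55672415 117.75209972]
[184.55988164 135.07238316] [213.98785338 121.22709228]
fork [105.92019099 243.16854294] [102.34422595 133.30347396]
fork [185.45851412 177.83073169] [206.57629805 135.06758457]
```

Request:
jog_arm(motion=[[0.002, -0.004, 0.02, 0, 0, 0, -1], [0, 0, 0.02, 0, 0, 0, -1], [0, 0, 0, 0, 0, 0, -1], [0, 0, 0, 0, 0, 0, -1]])

```text
time_s: 37.4
ee_pos: [0.6487, 0.2037, 0.2036]
eef_rot: [3.141, -0.0, 1.562]
force: [0.2, -0.6, -1.6]
grip_width: 0.0108
grip_force: 35.0
```

```bash
python3 - <<'E'
from h import *
o=ctrl.get_obs(); p=o["ee_pos"];print(p,o["eef_rot"])
im=ctrl.camera("side")[:,:,::-1]; t=ctrl.camera("top")[:,:,::-1]
a=cv2.resize(im[120:290,60:220],(480,510),interpolation=2); b=cv2.resize(t[90:170,70:230],(320,160),interpolation=2)
c0=cv2.imread("pics/top0.png")[90:170,70:230]; b0=cv2.resize(c0,(320,160),interpolation=2)
r=np.zeros((510,320,3),np.uint8); r[:160]=b; r[170:330]=b0
cv2.imwrite("pics/m13.png",np.hstack([a,r]))
for q in[p+[0,.109,.0374],p+[0,-.109,.0374]]: print((proj("side",q)-[60,120])*3,(proj("top",q)-[70,90])*2)
E
```

```text
[0.64869751 0.20374471 0.20358877] [ 3.14107110e+00 -3.86028111e-05  1.56184947e+00]
[ 78.65370419 338.97983394] [26.92857945 72.50492598]
[388.1322782  102.48729703] [291.40686476  79.05697344]
```

View pics/m13.png

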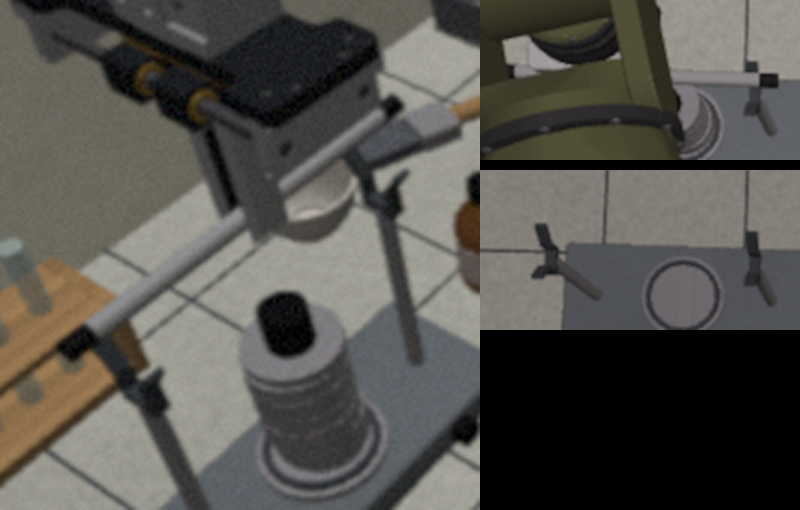

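Request:
jog_arm(motion=[[0.001, 0, 0.015, 0, 0, 0, -1], [0, 0, 0.01, 0, 0, 0, -1], [0, 0, 0.007, 0, 0, 0, -1], [0, 0, 0.005, 0, 0, 0, -1], [0, 0, 0, 0, 0, 0, -1]])

```text
time_s: 38.0
ee_pos: [0.6482, 0.2055, 0.1647]
eef_rot: [-3.14, 0.0, 1.563]
force: [-1.2, 0.1, -1.2]
grip_width: 0.011
grip_force: 35.0
```

Request:
jog_arm(motion=[[0, 0, 0.004, 0, 0, 0, -1], [0, 0, 0.004, 0, 0, 0, -1], [0, 0, 0, 0, 0, 0, -1]])

```text
time_s: 38.3
ee_pos: [0.6483, 0.2055, 0.157]
eef_rot: [-3.141, 0.0, 1.563]
force: [-0.1, -0.5, -2.0]
grip_width: 0.0109
grip_force: 35.0
```

Request:
jog_arm(motion=[[0, 0, 0.002, 0, 0, 0, -1], [0, 0, 0.002, 0, 0, 0, -1], [0, 0, 0, 0, 0, 0, -1]])

```text
time_s: 38.6
ee_pos: [0.6484, 0.2055, 0.1533]
eef_rot: [-3.141, 0.0, 1.563]
force: [0.1, 0.3, -1.8]
grip_width: 0.0107
grip_force: 35.0
```

Request:
jog_arm(motion=[[0, 0, 0.001, 0, 0, 0, -1], [0, 0, 0, 0, 0, 0, -1]])

```text
time_s: 38.8
ee_pos: [0.6486, 0.2055, 0.1527]
eef_rot: [3.141, -0.0, 1.563]
force: [0.1, -0.1, -2.7]
grip_width: 0.0108
grip_force: 35.0
```

Request:
jog_arm(motion=[[0, 0, 0, 0, 0, 0, 1], [0, 0, 0, 0, 0, 0, 1], [0, 0, 0, 0, 0, 0, 1], [0, 0, 0, 0, 0, 0, 1], [0, 0, 0, 0, 0, 0, 1]])

```text
time_s: 39.3
ee_pos: [0.6486, 0.2055, 0.1527]
eef_rot: [3.141, -0.0, 1.563]
force: [-0.1, 0.2, 0.5]
grip_width: 0.0477
grip_force: 0.0
```

Request:
jog_arm(motion=[[0, 0, 0, 0, 0, 0, 1], [0, 0, 0, 0, 0, 0, 1], [0, 0, 0, 0, 0, 0, 1], [0, 0, -0.02, 0, 0, 0, 1], [0, 0, -0.04, 0, 0, 0, 1]])

```text
time_s: 39.8
ee_pos: [0.6474, 0.2052, 0.2102]
eef_rot: [-3.136, 0.002, 1.563]
force: [0.3, -0.1, 0.8]
grip_width: 0.0875
grip_force: 0.0
```

Request:
jog_arm(motion=[[0, -0.03, -0.03, 0, 0, 0, 1], [0, -0.04, 0, 0, 0, 0, 1], [0, -0.04, 0, 0, 0, 0, 1], [0, -0.04, 0, 0, 0, 0, 1], [0, -0.04, 0, 0, 0, 0, 1]])

```text
time_s: 40.3
ee_pos: [0.4568, 0.2069, 0.2426]
eef_rot: [3.141, -0.0, 1.563]
force: [0.7, 1.1, 1.0]
grip_width: 0.0939
grip_force: 0.0
```

Request:
jog_arm(motion=[[-0.04, 0, 0, 0, 0, 0, 1], [-0.04, 0, 0, 0, 0, 0, 1], [-0.04, 0, 0, 0, 0, 0, 1], [0, 0, 0, 0, 0, 0, 1], [0, 0, 0, 0, 0, 0, 1]])

```text
time_s: 40.8
ee_pos: [0.4577, 0.0867, 0.2429]
eef_rot: [3.141, -0.0, 1.561]
force: [-0.3, 0.7, 0.4]
grip_width: 0.0943
grip_force: 0.0
```

```bash
python3 - <<'E'
from h import *
for n in("top","side"):
    im=ctrl.camera(n)[:,:,::-1]; g=cv2.cvtColor(im,6); cv2.imwrite(f"pics/fin_{n}.png",im)
    for s in(1,-1):
        u,v=proj(n,(.648,.205+s*.109,.19)).round().astype(int)
        k=g[v-8:v+9,u-8:u+9]; N,_,st,c=cv2.connectedComponentsWithStats(cv2.inRange(k,0,50))
        for i in range(1,N):
            if st[i][4]>4: q=c[i]+[u-8,v-8]; print(n,s,(u,v),q.round(1),st[i][4],ray(n,*q,.19).round(4))
print(ctrl.get_obs()["ee_pos"])
E
```

```text
top 1 (np.int64(93), np.int64(134)) [ 91.7 132.9] 40 [0.6499 0.3162 0.19  ]
top 1 (np.int64(93), np.int64(134)) [ 99.8 140.2] 12 [0.6372 0.3016 0.19  ]
top -1 (np.int64(218), np.int64(137)) [216.  137.2] 56 [0.6476 0.0991 0.19  ]
side 1 (np.int64(97), np.int64(255)) [ 95.5 255.4] 95 [0.6504 0.3155 0.19  ]
side -1 (np.int64(193), np.int64(176)) [192.3 175. ] 87 [0.6526 0.0939 0.19  ]
[0.4576053  0.08774401 0.24266783]
```

```bash
python3 -c "
from station import ctrl
print(ctrl.hand_in())"
```

```text
the job is handed in; nothing more can be done
None
```

The job is handed in after about 41 s of robot time: the pan, fine sieve, coarse sieve and lid are stacked on the shaker, and both cameras show the bar lying level and centred in the two forks; the hand-in returned no verdict.

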